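# Clamp a ceramic specimen under the swing-arm screw clamp

### The job

Swing the clamp's arm home against its stop so that the screw stands over the ceramic disc in the nest, then turn the knob clockwise, following it down, until the foot holds the disc with a clamping force of about 30 N, and let go. Be gentle, the disc is brittle: at no moment more than 60 N on it. Leave the disc in its nest and leave the other things on the bench alone.

Things in the scene. Friction and masses are not known exactly. Their poses are not given: they have to be found in the camera images.
- base: the clamp's base, a dark steel plate 200 x 130 x 20 mm, bolted down; origin under its centre, z up. On it, along its x axis: the nest ring at x = -55 mm, the post at x = +55 mm. A square steel stop pin, 16 mm wide and up to 82 mm above the bench, stands beside the post on the +y side
- post (a point): point on the vertical swing axis of the arm, at the arm's top face, 90 mm above the bench
- nest (a point): centre of the floor of the aluminium nest ring (41 mm bore, 8 mm high), 20 mm above the bench, in which the specimen stands
- swing (a joint): swing of the grey clamp arm about the vertical post, rad: 0 = home against its stop, with the screw straight over the nest; grows as the arm is swung away counter-clockwise seen from above (starts 0.55 to 1.1, cannot pass 1.3). The arm is 30 to 38 mm wide, from 68 to 92 mm above the bench, and carries the screw 110 mm from the post. Its hinge is stiff: some 5 N at the screw moves it, and it stays where it is left
- knob_grip (a point): centre of the black round fluted knob (44 mm diameter, 30 mm high) on top of the screw, on the screw's vertical axis; starts 135 mm above the bench. It moves with the arm and sinks with the screw. Below the knob the stem is bare for 28 mm down to the arm at the start
- knob (a joint): angle of the knob relative to the arm, rad; starts at 0, grows clockwise seen from above, which lowers screw, knob and foot together by 3.18 mm per rad (20 mm a turn); range -1.6 to 4.4. Running free it takes about 0.12 N m, read standing still between small turns (up to 0.2 while moving); once the foot bears, each newton of clamping force adds 0.0032 N m to that. When let go the knob springs back about 0.1 rad (wind-up of the thread) but foot and clamping force stay
- stem: steel screw stem, 14 mm diameter, with the knob on top and a 20 mm wide sprung steel foot below; origin on its axis 43 mm below the knob's centre, z up. The foot's own depth is adjusted by hand and not known: at the start its underside is anywhere from 3 to 10 mm (0.9 to 3.1 rad of knob) above the specimen's top once over it. Its spring gives about 25 N per mm, so some 80 N per rad of knob once it bears
- specimen: white ceramic disc, 36 mm diameter, 24 mm high, standing in the nest; origin at the centre of its underside; its top is 44 mm above the bench
- beaker: glass beaker, 60 mm wide, 70 mm high, on the bench beside the clamp; origin at the centre of its underside
- jar: amber jar with a white cap, 44 mm wide, 55 mm high, on the bench beside the clamp; origin at the centre of its underside
- spare: a second white ceramic disc like the specimen (36 mm wide, 24 mm high), lying on the bench; not to be used; origin at the centre of its underside
- dish: shallow white dish, 80 mm wide, 16 mm high, on the bench behind the clamp; origin at the centre of its underside
- wrench: small steel wrench, 150 mm long, lying on the bench beside the clamp
Mind the look-alikes: they are no part of the job. Leave any yellow look-alike of the specimen alone.

How it is judged (in metres and radians):
On the way, in this order (a step that is already met when the one before it is completed fails the run):
1. the arm is swung home, the foot not yet bearing on the disc (value of joint swing below 0.04 rad and contact force between stem and specimen below 1 N), for 0.2 s.
2. the foot is screwed down onto the disc with the arm home (value of joint swing below 0.04 rad and contact force between stem and specimen above 12 N), for 0.2 s.
At the end, for the whole second after the job is handed in: The arm is home (within 0.04 rad), the foot presses the disc with 12 to 60 N, the disc stands upright in its nest (within 6 mm of its centre), the knob is at rest (all of step 2 and contact force between stem and specimen below 60 N and horizontal distance between specimen and nest below 0.006 m and angle between specimen's own z axis and vertical below 0.1 rad and velocity of joint knob between -0.05 and 0.05 rad/s); the robot touches nothing.
It fails at once if the disc is pressed with more than 60 N by screw and foot (contact force between stem and specimen above 60 N).
It fails at once if one of the other things on the bench (beaker, jar, spare disc, dish, wrench) is moved more than 20 mm (distance of any of beaker, jar, spare, dish, wrench from where it was at the start of the episode above 0.02 m).
It also fails if it takes over 67 s, if anything falls off the work surface, if the arm or the gripper's body presses on something with over 40 N, if the wrist force passes 120 N, or if a joint passes its speed limit or range.

### The arm

A 6-joint arm with a two-finger parallel gripper is mounted at the origin on the work surface. World frame = base frame: x ahead of the robot, y to its left, z up, the work surface at z = 0. Lengths are in mm, angles in rad, forces in N, time in s.
With the tool pointing down it reaches from about 275 to 750 mm from the base axis. Payload 10.2 kg.
Tool frame: the origin (TCP) lies between the finger pads; the fingertips stand 17 mm ahead of it and the grasp point (between the pads) lies 2 mm behind it; z points along the fingers, y is the line along which they close (so a half turn about z gives the same grasp; the last joint's range is limited). The gripper opens to 85 mm and grips with 20 to 120 N. Pads are 22 mm wide; open, the fingers measure 114 mm over their backs; the gripper's body (76 mm by 85 mm) begins 54 mm behind the grasp point. The pads swing forward as they close: fully open they stand 13 mm farther back than shut.
Start: joints at [-1.545, 0.313, 1.498, -0, 1.331, -0.223], TCP at [129.263, -508.844, 226.894] pointing down, gripper open.
Joint ranges: [-2.94, 2.94], [-0.97, 2.17], [0.19, 2.56], [-1.23, 4.37], [0.02, 3.11], [-2.88, 2.88]. Speed limits (rad/s): [2.39, 2.39, 3.01, 3.14, 3.14, 3.14].

### API

Orientations are given as a unit quaternion [w, x, y, z].
In Python, from rig import * gives the robot as it stands.
- The arm moves only by the tool step_arm, never from a script. Its argument "commands" is text: rows parted by semicolons, each of 7 numbers parted by spaces: the opening, from 0 (shut) to 1 (fully open), then the shift along the tool's x, y, z in cm, then the turn, a rotation vector about the tool's x, y, z in rad. In form: hand x y z rx ry rz; .... A call has 1 to 20 rows; each row is the pose to reach, as a shift and turn from the pose commanded when the call began, along the tool's axes at that moment; what a row does not reach only later rows make up. A row lasts 1/12 s, in which the tool goes at most 41.7 mm and 7.16 degrees, less where a joint would pass 70% of its speed; a pose out of reach is approached as far as the arm can. A call with a gripper value outside its range is refused whole. The fingers move at their own pace and stop on an object; "newtons" is the grip in N (left out, the last holds). Time passes only in rows, so rows that repeat a pose let the fingers close. It gives the time, the measured TCP pose, the force, the opening and the grip force at its end, in the units of the state.
- sense(): the state, without advancing time (a new reading comes with each control period).
- capture(name): name is "scene" or "top" or "wrist"; returns the picture (400x640x3 uint8, red, green, blue); there is no depth.
- camera_model(name): a dict with "mtx" (3x3 intrinsics, pixels), "eye" and "rotation" of the camera in the world. Camera axes: x right, y down, z forward; pixel columns grow to the right and rows downward; lengths in mm; the calibration is good to about 2 mm. A picture is of the moment at which its call begins: read the wrist's pose just before it. camera_model takes no time and is no camera call; for the wrist camera it gives the pose at the moment of the call.
- finish_job(): hands the job in; it is judged then, once.
Trained networks look in the newest picture that a camera, given by its name, has taken for a name from the list of things; names that differ only in an ending like _2 or _b are one class to them, and where a whole thing is asked for, a point or a joint stands for the part that bears it (a point fixed in the world has none). Each returns a list of dicts, best first, with "score" (0 to 1); they miss things now and then, are a little off and sometimes report something else, mostly with a low value. They report only what shows in the picture. A call takes as long as a camera call. They do not tell look-alikes from the thing itself.
- search_frame(camera, label): "rect" ([centre column, centre row, width, height] in pixels, round what is visible of it).
- trace(camera, label): "mask" (400x640 bool, what is visible of it) and "rect" ([centre column, centre row, width, height] in pixels, round what is visible of it).
- spot_point(camera, label): "xy" ([column, row] in pixels: a listed point, or the origin of a listed thing).
The state is a dict: "time_s": time; "joints": joint angles; "dq": joint speeds; "tau": joint torques, N m; "eef_pos": TCP position; "ee_rot": TCP orientation; "force": force on the tool from outside, world axes, zero at the start; "wrist_torque": the same for the moment, N m; "grip_width": opening from 0.0 (shut) to 1.0 (fully open); "grip_force": force on a finger pad.
Only numpy, scipy, OpenCV 4.12 (cv2) and the standard library are available. Lean on these libraries where they do the work, as an engineer would, in place of code of your own. Each camera call takes 0.05 s, during which the arm holds its last target. There are 200 camera calls.

## Working session

There is one attempt and no reset: what is moved stays moved. The work goes in short steps, Python scripts to look and compute and a tool call to move; the robot and the scene stay as the last step left them, time stands still between calls to the robot, and variables do not carry over. Pictures are saved under pics/ and viewed, at most 10 in all, crops included, and the job is handed in when it is done.

Besides the shell and the picture viewer there is one more tool, called as name(argument=value, ...) on one line, values as JSON. step_arm: Moves the arm, as the interface text tells. Its arguments: {"type":"object","properties":{"commands":{"type":"string"},"newtons":{"type":"number"}},"required":["commands"]}

```bash
mkdir -p pics
cat > h.py <<'E'
from rig import *
import numpy as np, cv2
def ray(cam,uv):
    m=camera_model(cam);K=np.array(m["mtx"]);R=np.array(m["rotation"])
    if R.shape!=(3,3):
        from scipy.spatial.transform import Rotation as Q
        R=Q.from_quat(np.roll(R,-1)).as_matrix()
    d=R@np.linalg.inv(K)@np.array([uv[0],uv[1],1.]);return np.array(m["eye"],float),d/np.linalg.norm(d)
def plane(cam,uv,z):
    o,d=ray(cam,uv);return o+d*(z-o[2])/d[2]
def tri(rs):
    A=sum(np.eye(3)-np.outer(d,d) for o,d in rs);b=sum((np.eye(3)-np.outer(d,d))@o for o,d in rs)
    return np.linalg.solve(A,b)
def save(im,n): cv2.imwrite("pics/"+n,im[:,:,::-1])
E
python3 - <<'E'
from h import *
np.set_printoptions(precision=1,suppress=True)
a=capture("scene");b=capture("top")
save(a,"s1.png");save(b,"t1.png")
m=camera_model("scene");print(m);m=camera_model("top");print(m)
for l in ["post","nest","knob_grip","base","specimen","stem","beaker","jar","spare","dish"]:
    r={}
    for c in("scene","top"):
        o=spot_point(c,l);r[c]=o
        print(l,c,[(np.round(x["xy"],1),round(x["score"],2)) for x in o[:3]])
    if r["scene"] and r["top"]: print("   tri",tri([ray(c,r[c][0]["xy"]) for c in r]))
print(sense())
E
```

```text
{'mtx': array([[378.3,   0. , 317.1],
       [  0. , 378.3, 198.8],
       [  0. ,   0. ,   1. ]]), 'eye': array([1293.2,   12.7,  561.2]), 'rotation': array([-0.3,  0.6,  0.6, -0.3])}
{'mtx': array([[364.7,   0. , 322.2],
       [  0. , 364.7, 198.1],
       [  0. ,   0. ,   1. ]]), 'eye': array([539.1,   1.7, 758.6]), 'rotation': array([-0. ,  0.7, -0.7,  0. ])}
post scene [(array([259.3, 197.9]), 0.59)]
post top [(array([333.7, 179.9]), 0.57), (array([397.8, 194.9]), 0.56), (array([400. , 155.9]), 0.29)]
   tri [637.3 -48.1 125.6]
nest scene [(array([282.3, 203.4]), 0.81)]
nest top [(array([372.9, 247.4]), 0.78), (array([369.8, 244.6]), 0.34)]
   tri [507.2 -71.6  15.3]
knob_grip scene [(array([247.3, 161. ]), 0.63)]
knob_grip top [(array([422. , 261.8]), 0.69)]
   tri [ 488.6 -145.9  128.3]
base scene [(array([270.3, 222.4]), 0.69), (array([323.5, 217.1]), 0.2)]
base top [(array([399.1, 195. ]), 0.66), (array([379. , 224.7]), 0.65)]
   tri [ 610.6 -106.2   38.1]
specimen scene [(array([331.7, 192.4]), 0.68), (array([286.1, 185.2]), 0.63), (array([281.9, 200.6]), 0.44)]
specimen t
[... 438 characters left out ...]
2.3]), 0.71)]
jar top [(array([327.3, 227.2]), 0.62)]
   tri [548.3  19.  -81.1]
spare scene [(array([255.1, 188.4]), 0.59)]
spare top [(array([405.9, 300.4]), 0.63)]
   tri [ 399.7 -147.8   -7. ]
dish scene [(array([247.3, 262.7]), 0.75)]
dish top [(array([396. , 155.8]), 0.94)]
   tri [ 698.9 -129.9   -4.3]
{'time_s': 1.1, 'joints': array([-1.5,  0.3,  1.5, -0. ,  1.3, -0.2]), 'dq': array([ 0., -0., -0.,  0.,  0.,  0.]), 'tau': array([ -0. , -41.2, -26. ,  -0. ,   0. ,   0. ]), 'eef_pos': array([ 129.3, -508.8,  226.9]), 'ee_rot': array([-0. ,  1. ,  0.1, -0. ]), 'force': array([-0. ,  0.6,  0.9]), 'wrist_torque': array([ 0.,  0., -0.]), 'grip_force': 0.0, 'grip_width': 1.0027634539671209}
```

Run:
```python
import cv2
a=cv2.imread("pics/t1.png")[120:345,240:500];cv2.imwrite("pics/t1c.png",cv2.resize(a,None,fx=2.6,fy=2.6,interpolation=2))
a=cv2.imread("pics/s1.png")[110:300,160:400];cv2.imwrite("pics/s1c.png",cv2.resize(a,None,fx=3,fy=3,interpolation=2))
```

```text
(no output)
```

View pics/t1c.png

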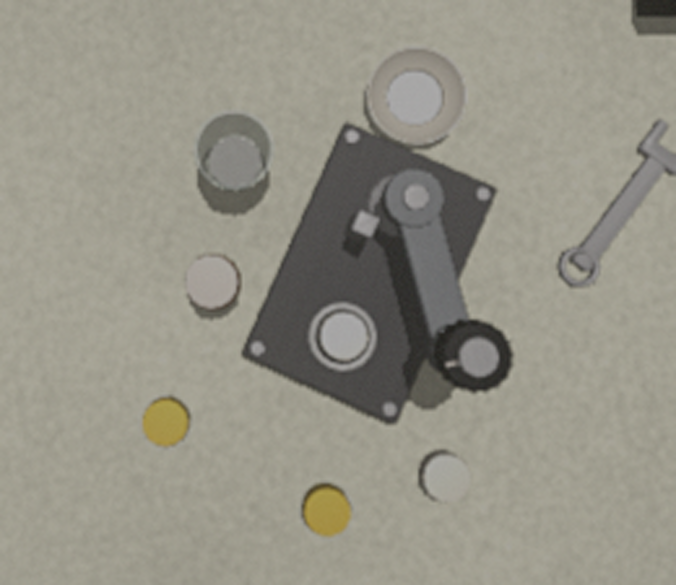

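View pics/s1c.png

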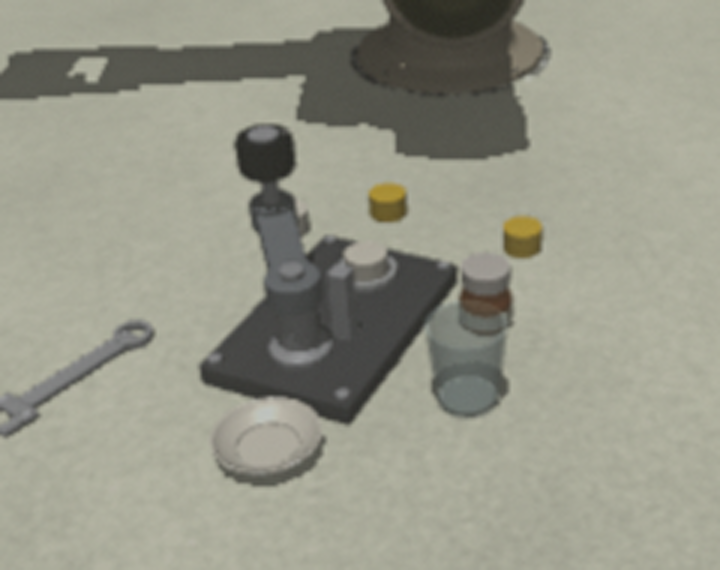

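The disc in question is the white one inside the nest ring, at top px (372,249). Look-alikes: the white spare on the bare bench at (411,303), yellow discs at (304,282) and (366,316), and the white jar cap at (322,228). Only the first sits in the ring on the base plate, and the enlarged crop confirms this. In the crop the knob is at top px (424,257), the post at (400,195) and the arm is swung off to the right (-y).

Run:
```python
from h import *
from scipy.spatial.transform import Rotation as Q
np.set_printoptions(precision=2,suppress=True)
f=lambda p:np.array(p)/2.6+[240,120]
g=lambda p:np.array(p)/3+[160,110]
B=[plane("top",f(p),20) for p in[(351,136),(483,194),(257,348),(389,409)]]
c=np.mean(B,0);ax=(B[0]+B[1]-B[2]-B[3])[:2];ax/=np.linalg.norm(ax)
nest=c[:2]-55*ax;post=c[:2]+55*ax
print("centre",c,"ax",ax,np.arctan2(ax[1],ax[0]),"nest",nest,"post",post,"post img",plane("top",f((415,195)),95), "disc img",plane("top",f((344,336)),44))
k=tri([ray("top",f((479,357))),ray("scene",g((264,133)))]);print("knob top",k, plane("top",f((479,357)),150))
for kk in (k[:2],plane("top",f((479,357)),150)[:2]):
    v=kk-post;print("r",np.linalg.norm(v),"swing",np.arctan2(v[1],v[0])-np.arctan2(-ax[1],-ax[0]))
s=sense();q=Q.from_quat(np.roll(s["ee_rot"],-1));print(q.as_matrix())
```

```text
centre [554.04 -92.91  20.  ] ax [ 0.91 -0.41] -0.41961798112170534 nest [503.81 -70.51] post [ 604.26 -115.32] post img [ 605.46 -114.98   95.  ] disc img [504.95 -70.16  44.  ]
knob top [ 497.61 -142.31  151.09] [ 497.62 -144.03  150.  ]
r 110.01499606292208 swing -5.615691586919409
r 110.44641164433149 swing -5.6005773496697175
[[ 0.97  0.25 -0.  ]
 [ 0.25 -0.97  0.  ]
 [-0.   -0.   -1.  ]]
```

```bash
cat >> h.py <<'E'
from scipy.spatial.transform import Rotation as Q
def yaw(s=None):
    s=s or sense();R=Q.from_quat(np.roll(s["ee_rot"],-1)).as_matrix();return np.arctan2(R[1,0],R[0,0])
def plan(x,y,z,psi=None):
    s=sense();R=Q.from_quat(np.roll(s["ee_rot"],-1)).as_matrix()
    d=R.T@(np.array([x,y,z])-s["eef_pos"])/10
    rz=0 if psi is None else -((psi-yaw(s)+np.pi)%(2*np.pi)-np.pi)
    print("cm",np.round(d,2),"rz",round(rz,3),"yaw",round(yaw(s),3),"tilt",np.round(R[:,2],4))
E
python3 -c "
from h import *
plan(497.6,-143,235,3.05)"
```

```text
cm [ 44.71 -26.39  -0.81] rz -2.801 yaw 0.249 tilt [-0.  0. -1.]
```

step_arm(commands="1 22 -13 -0.8 0 0 -1.2;1 22 -13 -0.8 0 0 -1.2;1 22 -13 -0.8 0 0 -1.2;1 22 -13 -0.8 0 0 -1.2;1 22 -13 -0.8 0 0 -1.2;1 22 -13 -0.8 0 0 -1.2;1 22 -13 -0.8 0 0 -1.2;1 22 -13 -0.8 0 0 -1.2;1 44.7 -26.4 -0.8 0 0 -2.8;1 44.7 -26.4 -0.8 0 0 -2.8;1 44.7 -26.4 -0.8 0 0 -2.8;1 44.7 -26.4 -0.8 0 0 -2.8;1 44.7 -26.4 -0.8 0 0 -2.8;1 44.7 -26.4 -0.8 0 0 -2.8;1 44.7 -26.4 -0.8 0 0 -2.8;1 44.7 -26.4 -0.8 0 0 -2.8;1 44.7 -26.4 -0.8 0 0 -2.8;1 44.7 -26.4 -0.8 0 0 -2.8;1 44.7 -26.4 -0.8 0 0 -2.8;1 44.7 -26.4 -0.8 0 0 -2.8", newtons=60)

```text
time_s: 2.77
eef_pos: [497.5, -142.8, 234.9]
ee_rot: [-0.0, 0.192, 0.981, 0.0]
force: [-0.3, 0.0, -0.1]
grip_width: 1.003
grip_force: 0.0
```

step_arm(commands="1 0 0 0 0 0 0;1 0 0 0 0 0 0;1 0 0 0 0 0 0;1 0 0 0 0 0 0;1 0 0 0 0 0 0")

```text
time_s: 3.18
eef_pos: [497.5, -142.9, 234.9]
ee_rot: [-0.0, 0.196, 0.981, 0.0]
force: [0.0, -0.1, -0.8]
grip_width: 1.002
grip_force: 0.0
```

Run:
```python
from h import *
s=sense();print(s["time_s"],s["eef_pos"],s["joints"],yaw(s))
plan(497.6,-143,235,3.05)
m=camera_model("wrist");print(m)
save(capture("wrist"),"w1.png")
o=spot_point("wrist","knob_grip");print(o)
for x in o: print(plane("wrist",x["xy"],135))
t=trace("wrist","knob_grip");print([(x["rect"],x["score"]) for x in t])
```

```text
3.1833 [ 497.48253272 -142.91340679  234.89346325] [-5.06381760e-01  2.90612923e-01  1.50650642e+00  3.40174167e-05
  1.34450173e+00 -1.68273477e+00] 2.7471417014530646
cm [-0.01 -0.   -0.01] rz -0.303 yaw 2.747 tilt [-0.  0. -1.]
{'mtx': array([[360.03441105,   0.        , 319.63564323],
       [  0.        , 360.03441105, 202.87478908],
       [  0.        ,   0.        ,   1.        ]]), 'eye': array([ 428.77817726, -115.43623203,  381.8522115 ]), 'rotation': array([0.12233686, 0.82293979, 0.54877735, 0.08153049])}
[{'xy': [318.7, 203.0], 'score': 0.58}, {'xy': [392.5, 149.4], 'score': 0.36}]
[ 497.87281921 -144.94889223  135.        ]
[481.82700767 -83.45391099 135.        ]
[([320.5, 204.9, 69.3, 74.1], 0.82)]
```

View pics/w1.png

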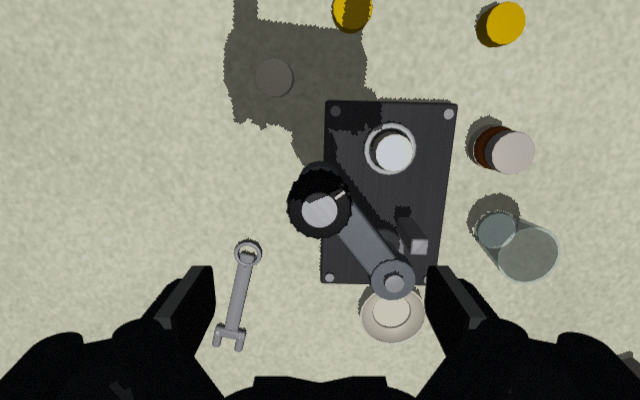

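Yaw 2.75 is already tangent at home, so I keep it. The wrist view shows the knob centred at (319,205), clear of everything else. Next I lower around the knob and cage it.

Run:
```python
from h import *
plan(498,-144.5,133)
post=np.array([604.8,-115.2]);a=np.arctan2(.4475,-.9)   # -ax direction, about
nest=np.array([504.2,-70.4]);v=nest-post;a=np.arctan2(v[1],v[0]);print("home len",np.linalg.norm(v))
p=yaw();X=np.array([np.cos(p),np.sin(p)]);Y=np.array([np.sin(p),-np.cos(p)])
k0=np.array([498,-144.5])
for th in (.66,.5,.4,.3,.2,.1,.05,0):
    k=post+110*np.array([np.cos(a+th),np.sin(a+th)]);d=(k-k0)/10
    print(th,np.round(k,1),"tool cm",np.round([d@X,d@Y],2))
```

```text
cm [-0.11 -0.13 10.19] rz 0 yaw 2.748 tilt [ 0.  0. -1.]
home len 110.12447502712553
0.66 [ 498.  -141.5] tool cm [0.12 0.28]
0.5 [ 495.2 -124.1] tool cm [1.04 1.77]
0.4 [ 494.8 -113.1] tool cm [1.5  2.78]
0.3 [ 495.6 -102.1] tool cm [1.85 3.82]
0.2 [497.4 -91.3] tool cm [2.09 4.89]
0.1 [500.3 -80.7] tool cm [2.23 5.98]
0.05 [502.2 -75.5] tool cm [2.26 6.53]
0 [504.3 -70.5] tool cm [2.26 7.08]
```

step_arm(commands="1 0 -0.15 3 0 0 0;1 0 -0.15 6 0 0 0;1 0 -0.15 8 0 0 0;1 0 -0.15 9 0 0 0;1 0 -0.15 10.2 0 0 0;0.65 0 -0.15 10.2 0 0 0;0.65 0 -0.15 10.2 0 0 0;0.65 0 -0.15 10.2 0 0 0;0.65 0 -0.15 10.2 0 0 0;0.65 0 -0.15 10.2 0 0 0;0.65 0 -0.15 10.2 0 0 0")

```text
time_s: 4.25
eef_pos: [497.1, -144.4, 133.4]
ee_rot: [0.0, 0.195, 0.981, -0.0]
force: [0.0, 0.1, 0.2]
grip_width: 0.654
grip_force: 0.0
```

step_arm(commands="0.65 0.2 0.6 0 0 0 0;0.65 0.5 1.2 0 0 0 0;0.65 0.8 1.8 0 0 0 0;0.65 1.1 2.4 0 0 0 0;0.65 1.35 3.0 0 0 0 0;0.65 1.55 3.5 0 0 0 0;0.65 1.75 4.0 0 0 0 0;0.65 1.9 4.5 0 0 0 0;0.65 2.0 5.0 0 0 0 0;0.65 2.1 5.5 0 0 0 0;0.65 2.15 6.0 0 0 0 0;0.65 2.2 6.4 0 0 0 0;0.65 2.2 6.4 0 0 0 0;0.65 2.2 6.4 0 0 0 0")

```text
time_s: 5.42
eef_pos: [500.5, -76.2, 132.7]
ee_rot: [-0.001, 0.195, 0.981, -0.0]
force: [-2.4, -1.6, -0.1]
grip_width: 0.652
grip_force: 1.1
```

Run:
```python
from h import *
s=sense();print(s["time_s"],s["eef_pos"],s["force"],s["wrist_torque"],s["grip_width"],s["grip_force"])
im=capture("top");im2=capture("wrist")
save(np.vstack([cv2.resize(im[140:330,260:480],(640,553))]),"t2.png")
o=trace("wrist","knob_grip");print([(x["rect"],x["score"]) for x in o])
if o: print(plane("wrist",o[0]["rect"][:2],140))
plan(504.2,-70.4,133)
```

```text
5.4167 [500.53572695 -76.20929001 132.72241661] [-2.41316371 -1.60191232 -0.06478821] [-0.20498448  0.34584757 -0.02393362] 0.6515987182534527 1.05781439691782
[([307.8, 273.8, 106.4, 121.9], 0.56), ([362.6, 371.0, 21.9, 2.2], 0.3)]
[499.19518983 -82.41999464 140.        ]
cm [-0.05  0.68 -0.01] rz 0 yaw 2.749 tilt [ 1.e-04  1.e-04 -1.e+00]
```

View pics/t2.png

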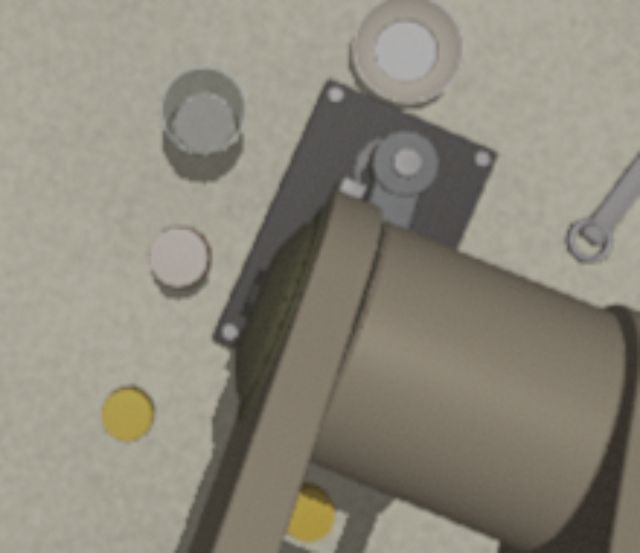

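The top view shows the arm following (the knob is hidden by the wrist); the post and stop are free and nothing else has moved. I push on in small steps until the stop shows up in the force.

step_arm(commands="0.65 0.03 0.4 0 0 0 0;0.65 0.05 0.8 0 0 0 0;0.65 0.05 1.0 0 0 0 0;0.65 0.05 1.0 0 0 0 0")

```text
time_s: 5.9
eef_pos: [504.1, -67.1, 132.9]
ee_rot: [-0.001, 0.195, 0.981, -0.0]
force: [-3.7, -1.5, 1.2]
grip_width: 0.651
grip_force: 1.8
```

step_arm(commands="0.65 0 0.1 0 0 0 0;0.65 0 0.2 0 0 0 0;0.65 0 0.2 0 0 0 0")

```text
time_s: 6.15
eef_pos: [504.8, -65.5, 132.9]
ee_rot: [-0.001, 0.195, 0.981, -0.0]
force: [-4.6, -3.3, 0.6]
grip_width: 0.647
grip_force: 2.3
```

step_arm(commands="0.65 0 0.1 0 0 0 0;0.65 0 0.1 0 0 0 0")

```text
time_s: 6.32
eef_pos: [505.1, -64.6, 132.9]
ee_rot: [-0.001, 0.195, 0.981, -0.0]
force: [-4.5, -3.0, 0.7]
grip_width: 0.648
grip_force: 2.4
```

step_arm(commands="0.65 0 0.1 0 0 0 0;0.65 0 0.1 0 0 0 0")

```text
time_s: 6.48
eef_pos: [505.3, -64.2, 132.9]
ee_rot: [-0.001, 0.195, 0.981, -0.001]
force: [-6.8, -5.7, 0.6]
grip_width: 0.653
grip_force: 4.2
```

step_arm(commands="0.65 0 0.1 0 0 0 0;0.65 0 0.1 0 0 0 0")

```text
time_s: 6.65
eef_pos: [505.5, -63.9, 132.9]
ee_rot: [-0.001, 0.195, 0.981, -0.002]
force: [-8.9, -9.7, 1.2]
grip_width: 0.647
grip_force: 6.1
```

step_arm(commands="0.65 0 0.1 0 0 0 0;0.65 0 0.1 0 0 0 0")

```text
time_s: 6.82
eef_pos: [505.7, -63.5, 133.0]
ee_rot: [-0.001, 0.195, 0.981, -0.002]
force: [-9.7, -12.1, 1.8]
grip_width: 0.651
grip_force: 8.1
```

Contact with the stop is clear. Next I centre on the knob, keeping a slight bias toward the stop, and grip.

step_arm(commands="0.65 -0.05 -0.3 0 0 0 0;0.65 -0.1 -0.5 0 0 0 0;0 -0.1 -0.5 0 0 0 0;0 -0.1 -0.5 0 0 0 0;0 -0.1 -0.5 0 0 0 0;0 -0.1 -0.5 0 0 0 0;0 -0.1 -0.5 0 0 0 0;0 -0.1 -0.5 0 0 0 0", newtons=40)

```text
time_s: 7.48
eef_pos: [505.6, -69.7, 134.4]
ee_rot: [0.001, 0.195, 0.981, -0.003]
force: [-11.0, -18.2, 12.1]
grip_width: 0.49
grip_force: 39.5
```

Run:
```python
from h import *
s=sense();print(s["time_s"],s["eef_pos"],s["joints"],s["force"],s["wrist_torque"],s["grip_width"],s["grip_force"])
a=capture("scene");save(cv2.resize(a[110:280,190:370],(720,680))[:600],"s2.png")
```

```text
7.4833 [505.63862511 -69.73086177 134.43826111] [-0.36373851  0.37453355  1.66878461 -0.00682885  1.09595444 -1.53902055] [-10.96961509 -18.20345434  12.14244806] [-2.99624821  1.9548612   0.02309507] 0.49029282410362984 39.46340560913086
```

View pics/s2.png

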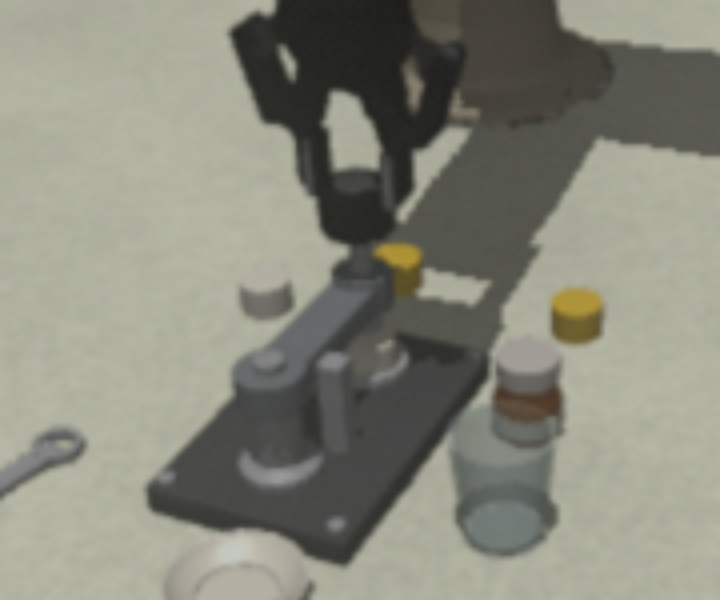

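The arm stands along the base beside the stop pin at crop (335,400), with the screw over the nest at crop (385,360) and the fingers holding the knob at crop (358,205). I ease the side and vertical load before turning.

step_arm(commands="0 0 -0.15 -0.1 0 0 0;0 0 -0.3 -0.2 0 0 0;0 0 -0.3 -0.2 0 0 0;0 0 -0.3 -0.2 0 0 0")

```text
time_s: 7.87
eef_pos: [505.0, -70.3, 134.8]
ee_rot: [0.001, 0.195, 0.981, -0.001]
force: [-0.2, -7.7, -4.4]
grip_width: 0.49
grip_force: 42.5
```

```bash
cat >> h.py <<'E'
def rep():
    s=sense();R=Q.from_quat(np.roll(s["ee_rot"],-1)).as_matrix();np.set_printoptions(precision=3,suppress=True)
    print("t",s["time_s"],"pos",s["eef_pos"],"j6",s["joints"][5],"yaw",yaw(s),"F",s["force"],"M",s["wrist_torque"],"tau6",s["tau"][5],"grip",s["grip_force"],"Ftan",s["force"][:2]@[.41,.91])
E
python3 -c "
from h import *
rep()"
```

```text
t 7.8667 pos [504.956 -70.322 134.763] j6 -1.545012831388028 yaw 2.748458628717915 F [-0.192 -7.725 -4.379] M [-0.986 -0.026  0.035] tau6 -0.03147806623019278 grip 42.53536820411682 Ftan -7.108389069459727
```

step_arm(commands="0 0 0 0.03 0 0 0.1;0 0 0 0.06 0 0 0.2;0 0 0 0.1 0 0 0.3;0 0 0 0.13 0 0 0.4;0 0 0 0.16 0 0 0.5;0 0 0 0.19 0 0 0.6;0 0 0 0.19 0 0 0.6;0 0 0 0.19 0 0 0.6;0 0 0 0.19 0 0 0.6")

```text
time_s: 8.62
eef_pos: [504.9, -70.7, 133.3]
ee_rot: [0.001, 0.476, 0.879, -0.001]
force: [-2.8, -8.9, 0.6]
grip_width: 0.49
grip_force: 42.9
```

```bash
python3 -c "
from h import *
rep()"
```

```text
t 8.6167 pos [504.904 -70.699 133.263] j6 -0.9452549198564623 yaw 2.1491005816909716 F [-2.804 -8.902  0.648] M [-1.461  0.23   0.098] tau6 0.14850308652967215 grip 42.8756046295166 Ftan -9.249938147198415
```

step_arm(commands="0 0 0 0.03 0 0 0.1;0 0 0 0.07 0 0 0.2;0 0 0 0.1 0 0 0.3;0 0 0 0.1 0 0 0.3;0 0 0 0.1 0 0 0.3")

```text
time_s: 9.03
eef_pos: [504.8, -70.9, 132.3]
ee_rot: [0.001, 0.602, 0.798, -0.001]
force: [-3.4, -9.5, 0.3]
grip_width: 0.49
grip_force: 42.9
```

```bash
python3 -c "
from h import *
rep()"
```

```text
t 9.0333 pos [504.794 -70.861 132.322] j6 -0.6447790584302076 yaw 1.8487283118306268 F [-3.401 -9.533  0.283] M [-1.579  0.478  0.132] tau6 0.3416366782039404 grip 42.910922169685364 Ftan -10.069055815442406
```

step_arm(commands="0 0 0 0.03 0 0 0.1;0 0 0 0.06 0 0 0.2;0 0 0 0.06 0 0 0.2;0 0 0 0.06 0 0 0.2")

```text
time_s: 9.37
eef_pos: [504.7, -70.9, 131.7]
ee_rot: [0.001, 0.679, 0.734, -0.001]
force: [-4.0, -11.0, 0.2]
grip_width: 0.493
grip_force: 42.9
```

```bash
python3 -c "
from h import *
rep()"
```

```text
t 9.3667 pos [504.706 -70.908 131.695] j6 -0.44486764770273735 yaw 1.6488564611863699 F [ -4.008 -11.016   0.154] M [-1.686  0.495  0.135] tau6 0.34034653566777706 grip 42.90529131889343 Ftan -11.667606461834117
```

step_arm(commands="0 0 0 0.03 0 0 0.1;0 0 0 0.06 0 0 0.2;0 0 0 0.06 0 0 0.2;0 0 0 0.06 0 0 0.2")

```text
time_s: 9.7
eef_pos: [504.6, -71.0, 131.0]
ee_rot: [0.001, 0.749, 0.663, -0.001]
force: [-5.3, -10.3, 0.1]
grip_width: 0.491
grip_force: 42.9
```

```bash
python3 -c "
from h import *
rep()"
```

```text
t 9.7 pos [504.6   -70.969 131.046] j6 -0.2448308441147742 yaw 1.4488224004413452 F [ -5.349 -10.313   0.098] M [-1.805  0.535  0.188] tau6 0.33982194028794765 grip 42.91142821311951 Ftan -11.577630543279955
```

step_arm(commands="0 0 0 0.03 0 0 0.1;0 0 0 0.06 0 0 0.2;0 0 0 0.06 0 0 0.2;0 0 0 0.06 0 0 0.2")

```text
time_s: 10.03
eef_pos: [504.5, -71.0, 130.4]
ee_rot: [0.001, 0.811, 0.585, -0.001]
force: [-5.0, -10.8, 0.8]
grip_width: 0.487
grip_force: 42.9
```

```bash
python3 -c "
from h import *
rep()"
```

```text
t 10.0333 pos [504.492 -70.982 130.393] j6 -0.0448236831200511 yaw 1.2489007875981306 F [ -4.965 -10.835   0.804] M [-1.909  0.661  0.144] tau6 0.33875366672873497 grip 42.897173166275024 Ftan -11.89564613669728
```

```bash
cat >> h.py <<'E'
def avg(n=6):
    M=[];F=[]
    for i in range(n):
        capture("top");s=sense();M.append(s["wrist_torque"]);F.append(s["force"])
    print("Mz",np.mean(M,0)[2].round(3),"+-",(np.std(M,0)[2]/n**.5).round(3),"F",np.mean(F,0).round(1),"j6",s["joints"][5].round(3),"z",s["eef_pos"][2].round(1),"t",s["time_s"])
E
python3 -c "
from h import *
avg()"
```

```text
Mz 0.115 +- 0.004 F [ -5.6 -10.1   0.8] j6 -0.045 z 130.4 t 10.3333
```

step_arm(commands="0 0 0 0.03 0 0 0.1;0 0 0 0.06 0 0 0.2;0 0 0 0.06 0 0 0.2")

```text
time_s: 10.58
eef_pos: [504.4, -71.0, 129.8]
ee_rot: [0.001, 0.867, 0.499, -0.001]
force: [-6.4, -11.7, 0.5]
grip_width: 0.494
grip_force: 42.9
```

```bash
python3 -c "
from h import *
avg()"
```

```text
Mz 0.117 +- 0.009 F [ -6.  -10.6   0.3] j6 0.155 z 129.8 t 10.8833
```

step_arm(commands="0 0 0 0.03 0 0 0.1;0 0 0 0.06 0 0 0.2;0 0 0 0.06 0 0 0.2")

```text
time_s: 11.13
eef_pos: [504.2, -71.0, 129.1]
ee_rot: [0.001, 0.912, 0.41, -0.001]
force: [-6.1, -11.2, 1.5]
grip_width: 0.489
grip_force: 42.9
```

```bash
python3 -c "
from h import *
avg()"
```

```text
Mz 0.128 +- 0.015 F [ -6.4 -10.4   0.7] j6 0.355 z 129.1 t 11.4333
```

step_arm(commands="0 0 0 0.03 0 0 0.1;0 0 0 0.06 0 0 0.2;0 0 0 0.06 0 0 0.2")

```text
time_s: 11.68
eef_pos: [504.1, -71.0, 128.5]
ee_rot: [0.001, 0.949, 0.317, -0.001]
force: [-6.8, -10.6, 0.3]
grip_width: 0.495
grip_force: 42.9
```

```bash
python3 -c "
from h import *
avg()"
```

```text
Mz 0.105 +- 0.007 F [ -7.6 -10.6   1.2] j6 0.555 z 128.5 t 11.9833
```

step_arm(commands="0 0 0 0.03 0 0 0.1;0 0 0 0.06 0 0 0.2;0 0 0 0.06 0 0 0.2")

```text
time_s: 12.23
eef_pos: [504.0, -71.0, 127.9]
ee_rot: [0.001, 0.975, 0.22, -0.001]
force: [-8.1, -10.1, 0.8]
grip_width: 0.489
grip_force: 42.9
```

```bash
python3 -c "
from h import *
avg()"
```

```text
Mz 0.117 +- 0.016 F [ -8.1 -10.1   1.3] j6 0.755 z 127.9 t 12.5333
```

step_arm(commands="0 0 0 0.03 0 0 0.1;0 0 0 0.06 0 0 0.2;0 0 0 0.06 0 0 0.2")

```text
time_s: 12.78
eef_pos: [503.9, -70.9, 127.3]
ee_rot: [0.002, 0.993, 0.122, -0.001]
force: [-8.5, -9.2, 2.1]
grip_width: 0.496
grip_force: 43.0
```

```bash
python3 -c "
from h import *
avg()"
```

```text
Mz 0.161 +- 0.004 F [-8.9 -9.5  2.2] j6 0.955 z 127.3 t 13.0833
```

step_arm(commands="0 0 0 0.02 0 0 0.06;0 0 0 0.04 0 0 0.12;0 0 0 0.04 0 0 0.12")

```text
time_s: 13.33
eef_pos: [503.8, -70.8, 127.0]
ee_rot: [0.002, 0.998, 0.063, -0.001]
force: [-9.6, -8.8, 3.4]
grip_width: 0.485
grip_force: 43.1
```

```bash
python3 -c "
from h import *
avg(10)"
```

```text
Mz 0.164 +- 0.008 F [-9.2 -9.6  3.3] j6 1.075 z 127.0 t 13.8333
```

step_arm(commands="0 0 0 0.02 0 0 0.05;0 0 0 0.03 0 0 0.1;0 0 0 0.03 0 0 0.1")

```text
time_s: 14.08
eef_pos: [503.8, -70.8, 126.8]
ee_rot: [0.002, 1.0, 0.014, -0.001]
force: [-9.5, -9.0, 3.9]
grip_width: 0.484
grip_force: 43.2
```

```bash
python3 -c "
from h import *
avg(10)"
```

```text
Mz 0.194 +- 0.007 F [-9.1 -8.7  3.8] j6 1.175 z 126.7 t 14.5833
```

step_arm(commands="0 0 0 0.01 0 0 0.04;0 0 0 0.02 0 0 0.07;0 0 0 0.02 0 0 0.07")

```text
time_s: 14.83
eef_pos: [503.8, -70.8, 126.6]
ee_rot: [0.002, 1.0, -0.021, -0.001]
force: [-8.9, -8.4, 5.1]
grip_width: 0.49
grip_force: 43.2
```

```bash
python3 -c "
from h import *
avg(12)"
```

```text
Mz 0.197 +- 0.008 F [-9.3 -8.3  4.4] j6 1.245 z 126.6 t 15.4333
```

About 28 N on the disc. I relieve the side load, open and rise.

step_arm(commands="0 -0.1 0 0 0 0 0;0 -0.2 0.1 0 0 0 0;0.3 -0.2 0.1 0 0 0 0;0.6 -0.2 0.1 0 0 0 0;1 -0.2 0.1 0 0 0 0;1 -0.2 0.1 0 0 0 0;1 -0.2 0.1 0 0 0 0;1 -0.2 0.1 0 0 0 0;1 -0.2 0.1 0 0 0 0;1 -0.2 0.1 0 0 0 0")

```text
time_s: 16.27
eef_pos: [502.6, -70.4, 126.3]
ee_rot: [-0.0, 1.0, -0.021, -0.0]
force: [0.6, 0.7, 0.4]
grip_width: 0.999
grip_force: 0.0
```

step_arm(commands="1 0 0 -1.5 0 0 0;1 0 0 -3.5 0 0 0;1 0 0 -6 0 0 0;1 0 0 -9 0 0 0;1 0 0 -12 0 0 0;1 -5 0 -14 0 0 0;1 -9 0 -14 0 0 0;1 -13 0 -14 0 0 0;1 -13 0 -14 0 0 0;1 -13 0 -14 0 0 0")

```text
time_s: 17.1
eef_pos: [371.3, -64.9, 266.9]
ee_rot: [0.0, 1.0, -0.021, 0.001]
force: [0.2, -0.5, 0.5]
grip_width: 0.998
grip_force: 0.0
```

Run:
```python
from h import *
rep()
a=capture("top");b=capture("scene")
save(np.hstack([cv2.resize(a[140:320,300:460],(400,450)),cv2.resize(b[110:290,210:370],(400,450))]),"e.png")
```

```text
t 17.1 pos [371.317 -64.907 266.944] j6 1.1263377318255503 yaw -0.042265689695483145 F [ 0.158 -0.5    0.458] M [ 0.019  0.001 -0.043] tau6 -0.21691013127565384 grip 0.0 Ftan -0.39047400853998426
```

View pics/e.png

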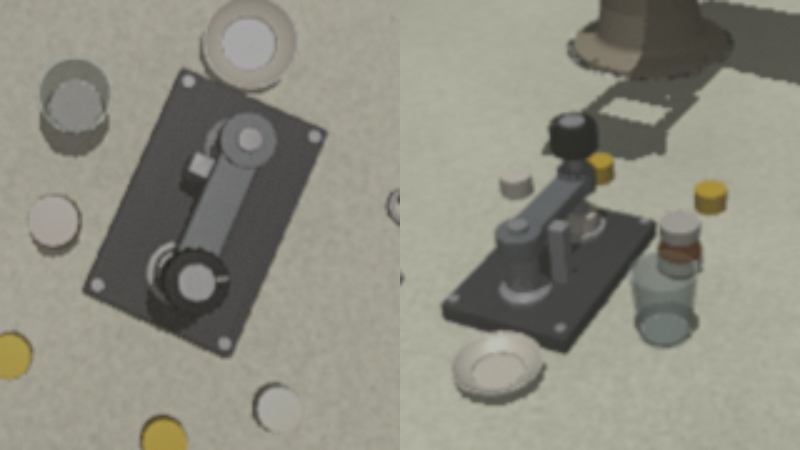

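Run:
```python
from h import *
f=lambda p:np.array(p)*.4+[300,140]
B=[plane("top",f(p),20)[:2] for p in[(188,82),(314,136),(97,285),(224,344)]]
ax=(B[0]+B[1]-B[2]-B[3]);c=np.mean(B,0)
k=plane("top",f((196,282)),141)[:2];p=plane("top",f((249,139)),95)[:2]
print(k,p,c)
for q in (p,c+55*ax/np.linalg.norm(ax)):
    v=k-q;print(np.linalg.norm(v),(np.arctan2(v[1],v[0])-np.arctan2(-ax[1],-ax[0])))
```

```text
[503.76125747 -70.50185235] [ 604.36355029 -114.93844317] [553.67275508 -92.89891083]
109.97923405998009 0.0038430914505198643
109.70630380695034 -0.0010092177644214217
```

The final picture shows the arm home against its stop pin. Swing measures 0.00 rad, the knob is over the nest and free of the gripper, and the other things have not moved.

```bash
python3 -c "
from rig import *
print(finish_job())"
```

```text
the job is handed in; nothing more can be done
None
```

The job is handed in: the arm is home (swing about 0.00 rad), the disc is clamped at about 28 N as estimated from the knob torque, the knob is released, and nothing else on the bench was seen to move.

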